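# Hold the heater lid's hinge knuckle in line for its pin

## Task

Slip the spatula's blade under the lip of the red hinge guard at the back of the block heater and lever the guard up and over until it leans back past upright, using the spatula and not the fingers, then lay the spatula back flat on the bench without dropping it. Pick up the blue lid by its handle and bring its single brass knuckle between the heater's two brass knuckles so that the three holes line up for the 7 mm pin, the lid level and reaching forward over the heater block. Finish while still holding it there in the air, still, neither resting nor pressing on the heater, with the guard still open; leave the glassware, jars, dishes and tube rack alone.

Things in the scene. Friction and masses are not known exactly. Their poses are not given: they have to be found in the camera images.
- heater: white block heater fixed on the bench, 240 (x) x 160 (y) mm; origin on the bench under its centre, x points to its back (the hinge), z up. Deck 55 mm high; a metal block with wells, 60 mm high, covers x -90 to +40. A sill 110 mm wide (x 60 to 66) rises to 80 mm; the hinge is behind it
- heater_bore (a point): midway between the heater's two brass knuckles, on their bore axis (along y): heater x 85, height 102 mm; axes as the heater's. Knuckles 22 mm outside, 12 mm bore, 18 mm long, on posts 18 mm wide; the open gap between them is 36 mm (y -18 to +18). The pin is parked in the +y knuckle, black head out to y 71, not reaching into the gap
- guard (a joint): angle of the red hinge guard, rad: 0 shut, 1.57 upright, 1.95 fully back (stop). Starts shut or slightly ajar (up to 0.1). It turns upward about guard_hinge, its free edge rising and going to the back; friction holds it wherever it is left; it takes about 1 N at its edge
- guard_edge (a point): middle of the lower edge of the guard's lip (moves with it). The guard roofs the knuckles: a plate 57 mm deep, 106 wide, 4 thick, forward from its hinge, with a front lip hanging to 24 mm below the hinge. Shut, the edge is 94 mm above the bench at heater x 60: a 14 mm slot for the blade above the sill (80 mm); behind it the space between the knuckles is free
- guard_hinge (a point): middle of the guard's hinge axis (along heater y), at heater x 115, height 118 mm; fixed to the heater, axes as the heater's
- spatula: loose lab spatula, about 60 g, lying flat along its x: yellow handle, 14 mm wide and 14 mm high, from x -90 to +15 mm; steel blade 16 mm wide, 3 mm thick, from x +15 to +105 mm, its mid-plane 7 mm above the underside. Origin on the underside, near the centre of mass, in the front part of the handle (a good place to grip); z up
- spatula_tip (a point): middle of the blade's front end, axes as the spatula's
- lid: loose blue lid, about 180 g, flat: plate x -60 to +50, 130 mm in y, 6 thick; black upright handle on it, 55 mm long in x, 16 thick in y, 6 to 42 mm above the underside, centred at the origin. A tongue at +x carries one brass knuckle (22 mm outside, 12 bore, 30 long in y). Origin on the underside; z up. In place its x points as the heater's x
- lid_bore (a point): centre of the lid knuckle's bore: in the lid's frame x 75, y 0, 11 mm above the underside; axes as the lid's (y along the bore)
- lid_handle (a point): in the lid's handle, 30 mm above the underside, 12 mm below the handle's top; axes as the lid's
- rack: bystander: blue test-tube rack 100 x 200 mm, 145 mm tall with its capped tubes; origin under its centre
- bottle_a: bystander: clear jar with green cap, 60 mm across, 110 mm tall; origin under its centre
- bottle_b: bystander: clear jar with green cap, 60 mm across, 110 mm tall; origin under its centre
- bottle_c: bystander: glass jar with white cap, 64 mm across, 100 mm tall; origin under its centre
- beaker: bystander: empty glass beaker, 70 mm across, 90 mm tall; origin under its centre
- dishes: bystander: stack of three culture dishes, 90 mm across, 45 mm tall; origin under its centre
Not all that is in view belongs to the job. Of the things like the lid, leave any that is green; of the rest the larger one is meant. Several things look just like the spatula: the one meant starts farthest to the robot's right.

How it is judged (in metres and radians):
On the way, in this order (a step that is already met when the one before it is completed fails the run):
1. the guard is raised beyond 1.0 rad by the spatula, which touches it while the fingers do not (value of joint guard above 1 rad and contact force between spatula and heater above 0.1 N and contact force between the fingers and heater below 0.1 N), for 0.05 s.
2. the guard is past upright and the spatula lies released on the bench (value of joint guard above 1.5 rad and height (world z) of spatula below 0.02 m and angle between spatula's own z axis and vertical below 0.1 rad and contact force between the fingers and spatula below 0.1 N and linear speed of spatula below 0.03 m/s), for 0.2 s.
At the end, for the whole second after the job is handed in: Fingers hold the lid still and level (0.12 rad), bore centre within 5 mm of the heater's on each axis (6 mm overall), bores parallel to 0.1 rad, lid in front of the hinge, under 1 N on the heater; guard beyond 1.5 rad; spatula flat, released on the bench (all of step 2 and x of lid_bore in the frame of heater_bore between -0.005 and 0.005 m and y of lid_bore in the frame of heater_bore between -0.005 and 0.005 m and z of lid_bore in the frame of heater_bore between -0.005 and 0.005 m and x of lid in the frame of heater below 0.05 m and distance between lid_bore and heater_bore below 0.006 m and angle between the y axis of lid and the y axis of heater, either way round below 0.1 rad and angle between lid's own z axis and vertical below 0.12 rad and contact force between the fingers and lid above 1 N and contact force between lid and heater below 1 N and linear speed of lid below 0.02 m/s and angular speed of lid below 0.15 rad/s); the arm keeps its last pose, push and grip.
It fails at once if a bystander (rack, jar, beaker, dishes) is pushed more than 30 mm or tipped (distance of any of rack, bottle_a, bottle_b, bottle_c, beaker, dishes from where it was at the start of the episode above 0.03 m or angle between any of rack, bottle_a, bottle_b, bottle_c, beaker, dishes's own z axis and vertical above 0.4 rad).
It fails at once if the spatula is dropped (in the air, touched by nothing) (height (world z) of spatula above 0.025 m and contact force between spatula and anything else below 0.01 N).
It also fails if it takes over 72 s, if anything falls off the work surface, if the arm or the gripper's body presses on something with over 40 N, if the wrist force passes 120 N, or if a joint passes its speed limit or range.

## Robot

A 7-joint arm with a two-finger parallel gripper is mounted at the origin on the work surface. World frame = base frame: x ahead of the robot, y to its left, z up, the work surface at z = 0. Lengths are in m, angles in degrees, forces in N, time in s.
With the tool pointing down it reaches from about 0.425 to 0.875 m from the base axis. Payload 9.9 kg.
Tool frame: the origin (TCP) lies on the front face of the gripper's body, between the roots of the fingers; the fingertips stand 73 mm ahead of it and the grasp point (between the pads) lies 54 mm ahead of it; z points along the fingers, y is the line along which they close (so a half turn about z gives the same grasp; the last joint's range is limited). The gripper opens to 85 mm and grips with 20 to 120 N. Pads are 22 mm wide; open, the fingers measure 114 mm over their backs; the gripper's body (76 mm by 85 mm) begins 54 mm behind the grasp point. The pads swing forward as they close: fully open they stand 13 mm farther back than shut.
Start: joints at [-77.051, 32.985, 1.427, 82.34, -0.859, 64.687, -3.237], TCP at [0.206, 0.643, 0.304] pointing down, gripper open.
Joint ranges: [-157.87, 157.87], [-19.46, 123.44], [-87.15, 90], [11.01, 140.99], [-62.26, 242.26], [9.8, 113.94], [-161.44, 161.44]. Speed limits (degrees/s): [127.2, 127.2, 172.46, 172.46, 180, 180, 180].

## Interface

Orientations are given as [roll, pitch, yaw] about the fixed x, y, z axes, in that order (R = Rz(yaw) Ry(pitch) Rx(roll)).
In Python, from rig import arm gives the robot as it stands.
- The arm moves only by the shell command python3 -m creep 'ROWS' [FORCE]. ROWS is JSON, a list of rows, each a list of 5 numbers: the opening, from 0 (shut) to 1 (fully open), then the shift along the tool's x, y, z in m, then the turn about the tool's z in degrees. In form: [[hand, dx, dy, dz, twist], ...]. A call has 1 to 8 rows; each row is the pose to reach, as a shift and turn from the pose commanded when the call began, along the tool's axes at that moment; what a row does not reach only later rows make up. A row lasts 1/8 s, in which the tool goes at most 62.5 mm and 10.7 degrees, less where a joint would pass 70% of its speed; a pose out of reach is approached as far as the arm can. A call with a gripper value outside its range is refused whole. The fingers move at their own pace and stop on an object; FORCE is the grip in N (left out, the last holds). Time passes only in rows, so rows that repeat a pose let the fingers close. It gives the time, the measured TCP pose, the force, the opening and the grip force at its end, in the units of the state.
- arm.get_obs(): the state, without advancing time (a new reading comes with each control period).
- arm.read_camera(name): name is "side" or "top" or "wrist"; returns a dict with "image" (400x640x3 uint8, red, green, blue), "range_z" (400x640 float32, m along the optical axis (not along the pixel's ray), 0 where there is no reading), "camera_matrix" (3x3 intrinsics, pixels), "k1" (the pictures are not rectified: a ray, as slopes to the right and down, at radius r is drawn at 1 + k1 r^2 times it, then the intrinsics apply), "world_from_camera" (4x4, takes a point from camera to world coordinates). Camera axes: x right, y down, z forward; pixel columns grow to the right and rows downward; lengths in m; the calibration is good to about 2 mm. A picture is of the moment at which its call begins.
- arm.sign_off(): hands the job in; it is judged then, once.
The state is a dict: "time": time; "joints": joint angles; "qd": joint speeds; "joint_torque": joint torques, N m; "tool_pos": TCP position; "tcp_rot": TCP orientation; "wrist_force": force on the tool from outside, world axes, zero at the start; "torque": the same for the moment, N m; "finger_gap": finger opening in m; "grasp_force": force on a finger pad.
Only numpy, scipy, OpenCV 4.12 (cv2) and the standard library are available. Lean on these libraries where they do the work, as an engineer would, in place of code of your own. Each camera call takes 0.05 s, during which the arm holds its last target. There are 200 camera calls.

## Working session

There is one attempt and no reset: what is moved stays moved. The work goes in short steps, Python scripts to look and compute and a shell command to move; the robot and the scene stay as the last step left them, time stands still between calls to the robot, and variables do not carry over. Pictures are saved under pics/ and viewed, at most 10 in all, crops included, and the job is handed in when it is done.

```bash
mkdir -p pics; ls
cat > h.py <<'E'
import numpy as np,cv2,pickle
from rig import arm
def shot(n,f=None):
    c=arm.read_camera(n)
    if f: cv2.imwrite('pics/'+f+'.png',c['image'][:,:,::-1]); pickle.dump(c,open('pics/'+f+'.pkl','wb'))
    return c
def load(f): return pickle.load(open('pics/'+f+'.pkl','rb'))
def cloud(c):
    K=c['camera_matrix'];h,w=c['range_z'].shape
    v,u=np.mgrid[:h,:w]
    return pts(c,np.stack([u.ravel(),v.ravel()],1),c['range_z'].ravel()).reshape(h,w,3)
def slopes(c,uv):
    K=c['camera_matrix'];uv=np.asarray(uv,float).reshape(-1,2)
    d=np.stack([(uv[:,0]-K[0,2])/K[0,0],(uv[:,1]-K[1,2])/K[1,1]],1);s=d.copy()
    for _ in range(8): s=d/(1+c['k1']*(s**2).sum(1,keepdims=True))
    return s
def pts(c,uv,z):
    s=slopes(c,uv);T=c['world_from_camera']
    p=np.c_[s,np.ones(len(s))]*np.asarray(z).reshape(-1,1)
    return p@T[:3,:3].T+T[:3,3]
def ray(c,uv):
    s=slopes(c,uv);T=c['world_from_camera'];return T[:3,3],np.c_[s,np.ones(len(s))]@T[:3,:3].T
def plane(c,uv,h):
    o,d=ray(c,uv);return o+d*((h-o[2])/d[:,2:3])
E
python3 - <<'E'
from h import *
o=arm.get_obs();print({k:np.round(v,3) for k,v in o.items()})
a=[]
for n in ['top','side']:
    c=shot(n,n+'0');print(n,np.round(c['world_from_camera'],3).tolist(),c['camera_matrix'].tolist(),c['k1'])
E
```

```text
pics
{'time': np.float64(0.0), 'joints': array([-77.05 ,  33.033,   1.423,  82.388,  -0.859,  64.685,  -3.237]), 'qd': array([-0.047,  0.016,  0.034, -0.095, -0.071, -0.025, -0.155]), 'joint_torque': array([ 0.0000e+00, -7.6577e+01,  2.2510e+00, -2.8598e+01,  1.5000e-02,
        1.3000e-02,  0.0000e+00]), 'tool_pos': array([0.206, 0.643, 0.303]), 'tcp_rot': array([-1.79904e+02,  5.00000e-03,  1.62251e+02]), 'wrist_force': array([ 0.132,  0.59 , -1.041]), 'torque': array([ 0.003,  0.034, -0.021]), 'grasp_force': np.float64(0.0), 'finger_gap': np.float64(0.086)}
top [[0.019, -0.978, 0.209, 0.229], [-1.0, -0.018, 0.005, 0.047], [-0.002, -0.209, -0.978, 1.486], [0.0, 0.0, 0.0, 1.0]] [[400.86778062936884, 0.0, 317.7908132593701], [0.0, 400.86778062936884, 209.55562818706184], [0.0, 0.0, 1.0]] -0.02171528460491905
side [[0.929, -0.219, 0.298, 0.091], [-0.37, -0.557, 0.743, -1.058], [0.003, -0.801, -0.599, 1.005], [0.0, 0.0, 0.0, 1.0]] [[475.36716592959044, 0.0, 314.5123606390573], [0.0, 475.36716592959044, 194.9742578066042], [0.0, 0.0, 1.0]] -0.005531327951379048
```

View pics/top0.png

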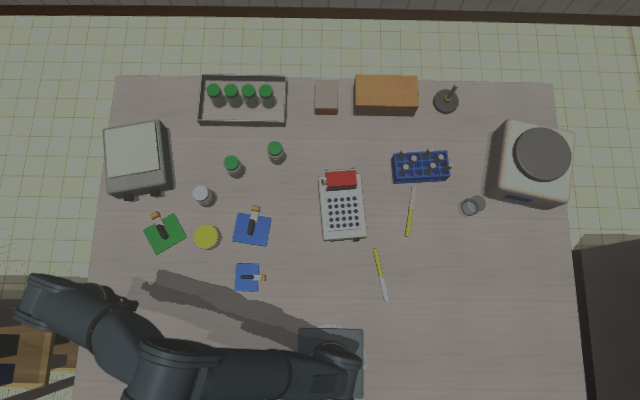

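View pics/side0.png

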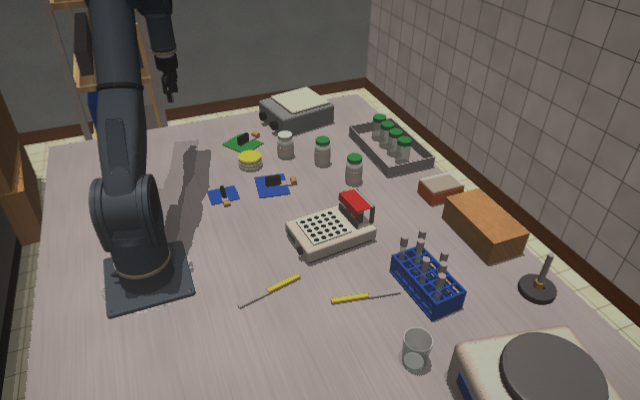

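```bash
cat > m.py <<'E'
from h import *
c=load('top0');P=cloud(c);s=load('side0');Q=cloud(s)
hsv=lambda c:cv2.cvtColor(c['image'],cv2.COLOR_RGB2HSV)
H=hsv(c);G=hsv(s)
def comps(m,P,name,amin=15):
    n,l,st,ce=cv2.connectedComponentsWithStats(m.astype(np.uint8))
    for i in range(1,n):
        if st[i,4]<amin: continue
        q=P[l==i];q=q[np.isfinite(q).all(1)]
        (cx,cy),(w,h),a=cv2.minAreaRect((q[:,:2]*1000).astype(np.float32))
        print(name,st[i,4],'px',np.round(ce[i]),'mean',np.round(q.mean(0),3),'zpct',np.round(np.percentile(q[:,2],[5,50,95]),3),'rect',np.round([cx,cy,w,h,a],1))
for nm,X,Y in [('top',H,P),('side',G,Q)]:
    h,sa,v=X[...,0],X[...,1],X[...,2]
    comps((h>20)&(h<35)&(sa>120)&(v>80)&(Y[...,2]<.1),Y,nm+' yellow')
    comps(((h<8)|(h>172))&(sa>150)&(v>70)&(Y[...,0]<.9),Y,nm+' red')
    comps((h>100)&(h<125)&(sa>120)&(v>50)&(Y[...,2]<.04)&(Y[...,2]>-.02),Y,nm+' blue',100)
    comps((h>8)&(h<20)&(sa>100)&(v>70)&(Y[...,2]<.06)&(Y[...,0]<.7),Y,nm+' brass',15)
# heater deck/block
for z0,z1 in [(.045,.07)]:
  for nm,Y in (('top',P),('side',Q)):
    comps((Y[...,2]>z0)&(Y[...,2]<z1)&(Y[...,0]>.3)&(Y[...,0]<.7)&(abs(Y[...,1])<.25),Y,nm+' heater',300)
E
python3 m.py
```

```text
top yellow 92 px [409. 222.] mean [ 0.5   -0.284  0.013] zpct [0.007 0.013 0.017] rect [ 501.3 -284.7   13.5  104.2   80.6]
top yellow 402 px [205. 236.] mean [0.431 0.462 0.045] zpct [0.039 0.045 0.05 ] rect [430.7 462.4  80.3  80.7  46.8]
top yellow 95 px [378. 262.] mean [ 0.35  -0.167  0.013] zpct [0.008 0.013 0.018] rect [ 350.3 -166.9  101.5   13.1   12. ]
top red 385 px [341. 178.] mean [ 0.633 -0.025  0.129] zpct [0.117 0.121 0.126] rect [446.7 -14.8 103.9 440.5  87.4]
top blue 804 px [251. 230.] mean [0.462 0.302 0.006] zpct [0.001 0.006 0.011] rect [466.  302.4 127.2 107.   82. ]
top blue 507 px [246. 277.] mean [0.289 0.312 0.004] zpct [-0.001  0.004  0.01 ] rect [289.  310.6  81.6  96.3  89.4]
top brass 25 px [256. 208.] mean [0.543 0.288 0.019] zpct [0.009 0.019 0.026] rect [543.6 289.5  23.7  16.6  88.3]
top brass 26 px [154. 215.] mean [0.509 0.666 0.019] zpct [0.014 0.019 0.027] rect [510.9 669.   18.3  29.1  30.5]
top brass 1710 px [ 29. 352.] mean [-0.028  1.234 -0.229] zpct [-0.235 -0.229 -0.222] rect [ -30.7 1264.5  233.1  222.7   89. ]
top brass 89 px [ 61. 349.]
[... 1715 characters left out ...]
 mean [-0.605  1.322 -0.521] zpct [-0.717 -0.497 -0.379] rect [-643.9 1534.5  118.9  562.7    7.3]
side brass 41 px [293. 180.] mean [0.546 0.284 0.014] zpct [0.003 0.015 0.023] rect [546.  285.2  32.5  19.8  80.4]
side brass 26 px [226. 203.] mean [0.29  0.241 0.012] zpct [0.005 0.012 0.017] rect [290.  242.   13.3  22.   83.3]
side brass 15 px [285. 285.] mean [ 0.356 -0.177  0.003] zpct [-0.001  0.003  0.008] rect [ 355.7 -177.3   36.8    5.6    8.4]
top heater 2334 px [342. 211.] mean [ 0.53  -0.033  0.057] zpct [0.05  0.057 0.064] rect [551.7 -32.6 241.7 160.2   5.8]
side heater 2502 px [327. 229.] mean [ 0.537 -0.053  0.057] zpct [0.049 0.057 0.063] rect [550.9 -37.6 253.3 164.3   6. ]
```

```bash
cat > go.py <<'E'
import sys,numpy as np
from rig import arm
from scipy.spatial.transform import Rotation as R
# usage: x y z yaw (TCP, m, deg)
def go(x,y,z,yaw):
    o=arm.get_obs();r=R.from_euler('xyz',o['tcp_rot'],degrees=True)
    d=r.inv().apply(np.array([x,y,z])-o['tool_pos']);t=(o['tcp_rot'][2]-yaw+180)%360-180
    print('t',round(float(o['time']),2),'rows: dx dy dz twist',np.round(d,4),round(float(t),1),'F',np.round(o['wrist_force'],1),'gap',round(float(o['finger_gap']),4))
if __name__=='__main__': go(*map(float,sys.argv[1:]))
E
python3 go.py .538 -.291 .25 170.6
```

```text
t 0.1 rows: dx dy dz twist [-0.6011 -0.7877  0.0543] -8.4 F [-0.9 -0.6  0.2] gap 0.0855
```

```bash
python3 go.py .44 .298 .30 171.5
```

```text
t 0.1 rows: dx dy dz twist [-0.3282 -0.2567  0.0035] -9.3 F [-0.9 -0.6  0.2] gap 0.0855
```

```bash
python3 -m creep '[[1,-0.02,-0.015,0,-2],[1,-0.06,-0.045,0,-9],[1,-0.11,-0.085,0,-9],[1,-0.16,-0.125,0,-9],[1,-0.21,-0.165,0,-9],[1,-0.26,-0.205,0,-9],[1,-0.31,-0.245,0,-9],[1,-0.328,-0.257,0,-9]]' 40
python3 -m creep '[[1,0,0,0,0],[1,0,0,0,0]]'
python3 - <<'E'
from h import *
c=shot('wrist','w_lid');o=arm.get_obs();print(o['tool_pos'],o['tcp_rot'],o['wrist_force'],np.round(c['world_from_camera'],3).tolist(),c['camera_matrix'].tolist(),c['k1'])
E
```

```text
time: 1.1
tool_pos: [0.4416, 0.2943, 0.3039]
tcp_rot: [-179.9, 0.0, 171.0]
wrist_force: [-0.0, 0.9, 0.2]
finger_gap: 0.0857
grasp_force: 0.0
time: 1.35
tool_pos: [0.4393, 0.2988, 0.3037]
tcp_rot: [180.0, -0.0, 171.3]
wrist_force: [-0.0, -0.2, -0.4]
finger_gap: 0.0854
grasp_force: 0.0
[0.4390472  0.29913308 0.30369034] [ 1.79992008e+02 -4.35617607e-02  1.71340897e+02] [-0.55576444  0.76174789 -0.18685829] [[0.152, 0.949, 0.275, 0.369], [0.988, -0.146, -0.043, 0.308], [-0.0, 0.279, -0.96, 0.375], [0.0, 0.0, 0.0, 1.0]] [[295.27439316091136, 0.0, 316.5636733486016], [0.0, 295.27439316091136, 198.71939391796505], [0.0, 0.0, 1.0]] -0.03382040654744281
```

View pics/w_lid.png

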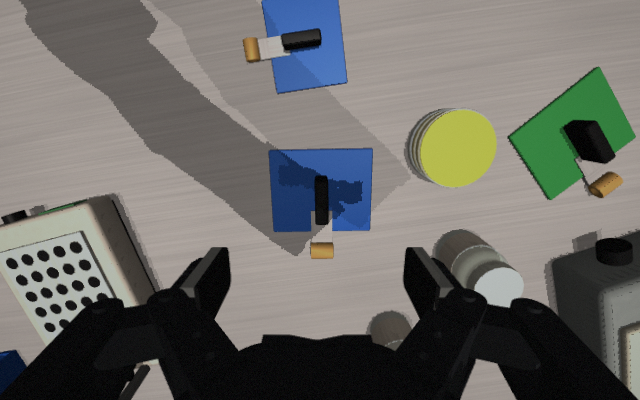

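```bash
cat > mw.py <<'E'
import sys
from m import comps,hsv
from h import *
def ws(f,zmax=.2):
    c=load(f);X=hsv(c);Y=cloud(c);h,sa,v=X[...,0],X[...,1],X[...,2]
    ok=(c['range_z']>.12)&(Y[...,2]<zmax)
    comps(ok&(h>100)&(h<125)&(sa>120)&(v>30)&(Y[...,2]<.04),Y,'blue',300)
    comps(ok&(h>8)&(h<20)&(sa>100)&(v>70)&(Y[...,2]<.15),Y,'brass',60)
    comps(ok&(h>20)&(h<35)&(sa>120)&(v>60),Y,'yellow',60)
    comps(ok&((h<8)|(h>172))&(sa>150)&(v>50),Y,'red',60)
    comps(ok&(v<60)&(Y[...,2]>.033)&(Y[...,2]<.05)&(Y[...,0]<.6),Y,'handletop',60)
    comps(ok&(Y[...,2]>.05)&(Y[...,2]<.065),Y,'deck',300)
if __name__=='__main__': ws(sys.argv[1])
E
sed -i 's/^for nm,X,Y/if __name__=="__main__":\n for nm,X,Y/; s/^for z0,z1 in/for z0,z1 in __name__=="__main__" and/' m.py
python3 mw.py w_lid | grep -v '^top\|^side'
```

```text
Traceback (most recent call last):
  File "mw.py", line 2, in <module>
    from m import comps,hsv
  File "m.py", line 20, in <module>
    for z0,z1 in __name__=="__main__" and [(.045,.07)]:
                 ^^^^^^^^^^^^^^^^^^^^^^^^^^^^^^^^^^^^^
TypeError: 'bool' object is not iterable
```

```bash
python3 go.py .51 -.288 .25 170.6
```

```text
t 1.4 rows: dx dy dz twist [-0.1586 -0.5698  0.0535] 0.7 F [-0.6  0.8 -0.2] gap 0.085
```

```bash
sed -i 's/__name__=="__main__" and \[(.045,.07)\]/[(.045,.07)] if __name__=="__main__" else []/' m.py
python3 mw.py w_lid
python3 -m creep '[[1,-0.01,-0.02,0,0],[1,-0.02,-0.07,0,0],[1,-0.04,-0.125,0,0],[1,-0.06,-0.18,0,0],[1,-0.08,-0.24,0,0],[1,-0.09,-0.29,0,0],[1,-0.09,-0.33,0,0],[1,-0.09,-0.33,0,0]]'
python3 -m creep '[[1,0,0,0,0],[1,0,0,0,0]]'
python3 -c "
from h import *
shot('wrist','w_heat')"
python3 mw.py w_heat;python3 go.py .51 -.288 .25 170.6
```

```text
blue 5529 px [307.  43.] mean [0.291 0.309 0.006] zpct [0.004 0.005 0.007] rect [288.9 307.1  83.7  99.4  89.6]
blue 7235 px [321. 187.] mean [0.46  0.299 0.007] zpct [0.005 0.007 0.008] rect [465.3 298.9 129.4 109.1  82.2]
blue 654 px [ 10. 367.] mean [ 0.672 -0.235  0.019] zpct [0.004 0.019 0.036] rect [ 674.2 -248.2   40.7   34.2    4.7]
brass 290 px [251.  48.] mean [0.288 0.247 0.016] zpct [0.012 0.016 0.018] rect [288.5 246.1  23.6  15.5   0.5]
brass 409 px [607. 184.] mean [0.508 0.663 0.018] zpct [0.007 0.02  0.023] rect [515.1 666.6  35.9  31.7  17.4]
brass 166 px [322. 246.] mean [0.537 0.29  0.018] zpct [0.013 0.018 0.022] rect [536.9 288.7  28.    8.3  78.7]
brass 83 px [319. 256.] mean [0.548 0.284 0.021] zpct [0.018 0.021 0.023] rect [548.8 286.8  28.4  11.4  75.2]
yellow 4521 px [458. 148.] mean [0.429 0.458 0.046] zpct [0.044 0.046 0.047] rect [431.  464.2  96.7  84.7  82.8]
handletop 81 px [313.  35.] mean [0.29  0.316 0.034] zpct [0.033 0.034 0.034] rect [289.5 315.1  10.2  16.7   4.1]
handletop 157 px [294.  37.] mean [0.289 0.297 0.034] zpct [0.033 0.034 0.034] re
[... 1785 characters left out ...]
 [ 503.  -292.    21.9  108.9   78.5]
red 3718 px [355. 321.] mean [ 0.617 -0.022  0.118] zpct [0.102 0.123 0.125] rect [634.3 -27.4  55.7 107.7   5.1]
handletop 884 px [606. 127.] mean [0.47  0.294 0.041] zpct [0.034 0.042 0.044] rect [470.6 296.8  19.2  53.9  79.6]
handletop 206 px [268. 142.] mean [ 0.431 -0.088  0.044] zpct [0.038 0.045 0.048] rect [430.6 -89.3  10.2  23.9   5.9]
deck 21906 px [325. 214.] mean [ 0.521 -0.038  0.058] zpct [0.054 0.06  0.062] rect [549.7 -37.2 238.1 160.4   5.5]
deck 363 px [632. 293.] mean [0.687 0.342 0.057] zpct [0.051 0.057 0.064] rect [690.  344.6  13.8  50.6  86.6]
t 2.7 rows: dx dy dz twist [-0.068  -0.2404  0.0537] 0.8 F [-0.5  1.4 -0.5] gap 0.0857
```

View pics/w_heat.png

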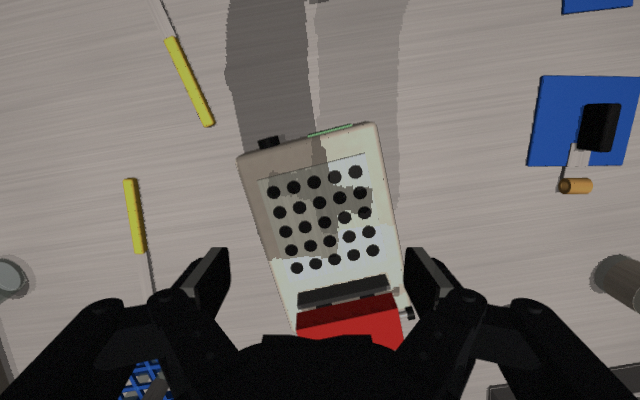

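```bash
python3 -m creep '[[1,-0.01,-0.02,0,0.8],[1,-0.03,-0.07,0,0.8],[1,-0.045,-0.125,0.01,0.8],[1,-0.06,-0.18,0.03,0.8],[1,-0.068,-0.23,0.05,0.8],[1,-0.068,-0.24,0.0535,0.8],[1,-0.068,-0.24,0.0535,0.8],[1,-0.068,-0.24,0.0535,0.8]]'
python3 -c "
from h import *
shot('wrist','w_spat');print(arm.get_obs()['tool_pos'])"
python3 mw.py w_spat | grep yell
```

```text
time: 3.7
tool_pos: [0.5099, -0.2879, 0.2509]
tcp_rot: [180.0, 0.0, 170.6]
wrist_force: [0.5, 0.5, -1.0]
finger_gap: 0.0853
grasp_force: 0.0
[ 0.509991   -0.28775437  0.25102842]
yellow 1021 px [420.  27.] mean [ 0.378 -0.168  0.013] zpct [0.006 0.014 0.016] rect [ 375.5 -164.3   54.9   19.3   13.4]
yellow 1253 px [315. 172.] mean [ 0.499 -0.289  0.014] zpct [0.012 0.014 0.016] rect [ 501.6 -289.2   13.5  105.    80.1]
```

View pics/w_spat.png

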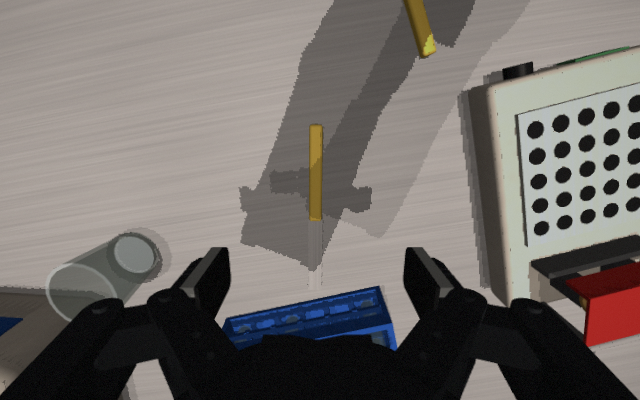

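```bash
python3 go.py .5386 -.2955 .075 170.2
```

```text
t 3.75 rows: dx dy dz twist [-0.0293 -0.0031  0.1761] 0.4 F [ 0.5  0.3 -0.6] gap 0.0853
```

```bash
python3 -m creep '[[1,-0.01,-0.001,0.02,0.4],[1,-0.029,-0.003,0.07,0.4],[1,-0.029,-0.003,0.12,0.4],[1,-0.029,-0.003,0.155,0.4],[1,-0.029,-0.003,0.17,0.4],[1,-0.029,-0.003,0.1755,0.4],[1,-0.029,-0.003,0.1755,0.4],[0.5,-0.029,-0.003,0.1755,0.4]]'
python3 -m creep '[[0,0,0,0,0],[0,0,0,0,0],[0,0,0,0,0],[0,0,0,0,0],[0,0,0,0,0],[0,0,0,0,0]]' 90
python3 go.py .5386 -.2955 .075 170.2
```

```text
time: 4.75
tool_pos: [0.538, -0.2974, 0.0762]
tcp_rot: [-180.0, 0.1, 170.0]
wrist_force: [-0.7, -0.1, -0.3]
finger_gap: 0.07
grasp_force: 0.0
time: 5.5
tool_pos: [0.5375, -0.2971, 0.0755]
tcp_rot: [-180.0, 0.0, 170.0]
wrist_force: [-1.0, 1.0, 6.2]
finger_gap: 0.0116
grasp_force: 88.6
t 5.5 rows: dx dy dz twist [-0.0008  0.0018  0.0005] -0.2 F [-1.   1.   6.2] gap 0.0116
```

```bash
python3 -m creep '[[0,0,0,-0.01,0],[0,0.01,0,-0.04,0],[0,0.03,0,-0.09,0],[0,0.04,0,-0.135,0],[0,0.05,0,-0.135,0],[0,0.05,0,-0.135,0]]'
python3 go.py .4858 -.043 .21 -174.3
```

```text
time: 6.25
tool_pos: [0.4873, -0.2882, 0.21]
tcp_rot: [180.0, -0.0, 170.0]
wrist_force: [-0.5, 0.9, -0.9]
finger_gap: 0.0111
grasp_force: 88.0
t 6.25 rows: dx dy dz twist [0.0439 0.2412 0.    ] -15.7 F [-0.5  0.9 -0.9] gap 0.0111
```

```bash
python3 -m creep '[[0,0.005,0.02,0,-2],[0,0.02,0.06,0,-6],[0,0.03,0.11,0,-11],[0,0.04,0.16,0,-15.7],[0,0.044,0.205,0,-15.7],[0,0.044,0.235,0,-15.7],[0,0.044,0.241,0,-15.7],[0,0.044,0.241,0,-15.7]]'
python3 -c "
from h import *
shot('wrist','w_in');shot('side','s_in');print(arm.get_obs()['tool_pos'])"
python3 go.py .4858 -.043 .1555 -174.3
```

```text
time: 7.25
tool_pos: [0.486, -0.0429, 0.2092]
tcp_rot: [180.0, -0.1, -174.1]
wrist_force: [0.2, -0.9, -0.6]
finger_gap: 0.0109
grasp_force: 88.1
[ 0.48604518 -0.04428119  0.20954716]
t 7.35 rows: dx dy dz twist [0.0001 0.0013 0.054 ] 0.0 F [0.2 0.5 0.1] gap 0.011
```

Run:
```python
import cv2,numpy as np
a=cv2.imread('pics/w_in.png')[180:400,160:480];b=cv2.imread('pics/s_in.png')[110:310,240:440]
a=cv2.resize(a,(480,330));b=cv2.resize(b,(320,320));o=np.zeros((330,800,3),np.uint8);o[:,:480]=a;o[:320,480:]=b
cv2.imwrite('pics/in.png',o)
```

```text
(no output)
```

View pics/in.png

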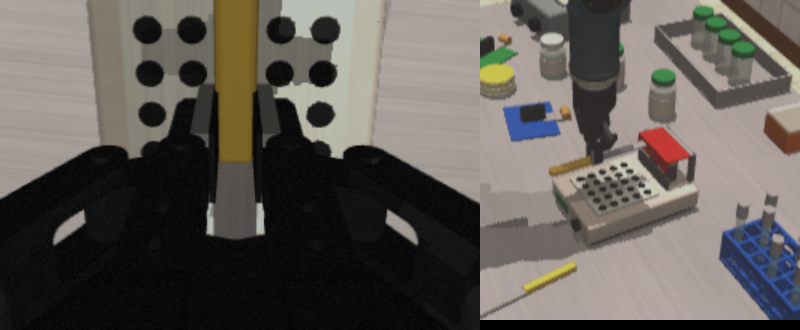

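Run:
```python
from m import hsv
from h import *
c=load('w_in');X=hsv(c);Y=cloud(c);h,sa,v=X[...,0],X[...,1],X[...,2]
m=(h>18)&(h<35)&(sa>100)&(v>50)&(c['range_z']>.05)&(Y[...,2]>.05)
q=Y[m];t=np.radians(5.7);d=q[:,:2]-[.5505,-.0365]
hx=d@[np.cos(t),np.sin(t)];hy=d@[-np.sin(t),np.cos(t)]
for a in np.arange(-.18,0,.015):
    k=(hx>a)&(hx<a+.015)
    if k.sum()>10: print(round(a,3),k.sum(),np.round(np.median(hy[k]),4),np.round(np.percentile(q[k,2],[20,50,80]),4))
k=hx.min(),hx.max();print(k)
```

```text
-0.165 313 -0.0008 [0.1473 0.1481 0.1488]
-0.15 1179 -0.0008 [0.1478 0.1485 0.1491]
-0.135 1087 -0.0011 [0.1476 0.1484 0.149 ]
-0.12 1002 -0.0011 [0.1476 0.1484 0.149 ]
-0.105 888 -0.0011 [0.1477 0.1484 0.149 ]
-0.09 813 -0.0011 [0.1477 0.1484 0.1489]
-0.075 621 -0.0015 [0.148  0.1485 0.1489]
-0.06 356 -0.001 [0.1478 0.1483 0.1489]
(np.float64(-0.1543298400137374), np.float64(-0.04339084763728947))
```

```bash
python3 -m creep '[[0,0,0.0005,0.01,0],[0,0,0.001,0.035,0],[0,0,0.001,0.05,0],[0,0,0.001,0.054,0],[0,0,0.001,0.054,0],[0,0,0.001,0.054,0],[0,-0.01,0.001,0.054,0]]'
python3 -m creep '[[0,-0.005,0,0,0],[0,-0.015,0,0,0],[0,-0.025,0,0,0],[0,-0.033,0,0,0],[0,-0.035,0,0,0],[0,-0.035,0,0,0]]'
python3 - <<'E'
from h import *
c=shot('side','s_ins');print(arm.get_obs()['tool_pos'])
a=c['image'][130:270,270:400,::-1];cv2.imwrite('pics/ins.png',cv2.resize(a,(520,560)))
E
```

```text
time: 8.22
tool_pos: [0.4964, -0.0416, 0.1564]
tcp_rot: [-180.0, 0.0, -174.3]
wrist_force: [0.3, 0.2, 0.3]
finger_gap: 0.0111
grasp_force: 88.1
time: 8.98
tool_pos: [0.531, -0.038, 0.1558]
tcp_rot: [-180.0, -0.0, -174.2]
wrist_force: [-0.4, -0.2, -0.6]
finger_gap: 0.0112
grasp_force: 88.1
[ 0.53080959 -0.03801222  0.15581181]
```

View pics/ins.png

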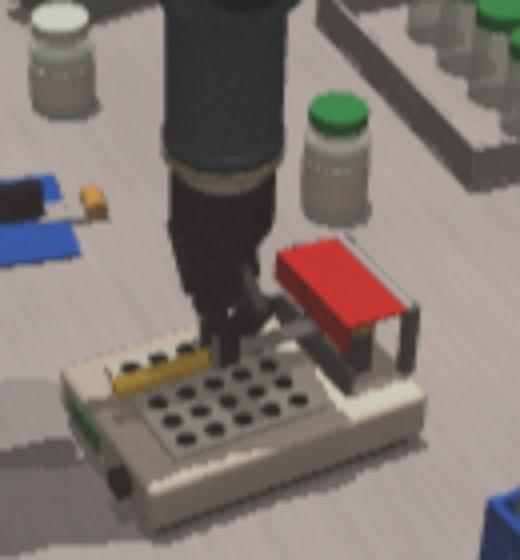

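```bash
python3 -m creep '[[0,0,0,-0.005,0],[0,0,0,-0.015,0],[0,0,0,-0.026,0],[0,0,0,-0.038,0],[0,0,0,-0.05,0],[0,0,0,-0.062,0],[0,0,0,-0.07,0],[0,0,0,-0.07,0]]'
python3 -m creep '[[0,-0.006,0,0,0],[0,-0.014,0,0,0],[0,-0.02,0,0,0],[0,-0.02,0,0,0]]'
```

```text
time: 10.02
tool_pos: [0.5313, -0.0379, 0.2265]
tcp_rot: [-180.0, 0.1, -174.3]
wrist_force: [0.7, 1.0, 0.2]
finger_gap: 0.0118
grasp_force: 88.3
time: 10.52
tool_pos: [0.5515, -0.0359, 0.2256]
tcp_rot: [-180.0, -0.0, -174.2]
wrist_force: [-0.5, 0.3, -0.1]
finger_gap: 0.0111
grasp_force: 88.2
```

```bash
cat > gd.py <<'E'
from m import hsv
from h import *
import sys
t=np.radians(5.7)
def red(n,f=None):
    c=shot(n,f);X=hsv(c);Y=cloud(c);h,sa,v=X[...,0],X[...,1],X[...,2]
    m=((h<8)|(h>172))&(sa>130)&(v>50)&(abs(Y[...,0]-.62)<.12)&(abs(Y[...,1]+.03)<.1)&(Y[...,2]>.07)
    q=Y[m];d=q[:,:2]-[.5505,-.0365];hx=d@[np.cos(t),np.sin(t)]
    print(n,m.sum(),'hx',np.round(np.percentile(hx,[2,25,50,75,98]),3),'z',np.round(np.percentile(q[:,2],[2,25,50,75,98]),3))
    return c,hx,q[:,2]
if __name__=='__main__':
    for n in sys.argv[1:]: red(n)
E
python3 gd.py side top
```

```text
side 247 hx [0.085 0.092 0.1   0.107 0.116] z [0.126 0.169 0.171 0.173 0.176]
top 32 hx [0.086 0.089 0.095 0.1   0.105] z [0.168 0.169 0.171 0.173 0.177]
```

```bash
python3 -m creep '[[0,-0.004,0,0,0],[0,-0.009,0,0,0],[0,-0.014,0,0,0],[0,-0.016,0,0,0],[0,-0.016,0,0,0]]'
python3 gd.py side top
```

```text
time: 11.25
tool_pos: [0.5671, -0.0343, 0.2259]
tcp_rot: [180.0, 0.0, -174.2]
wrist_force: [-0.3, 0.7, -1.6]
finger_gap: 0.0112
grasp_force: 88.2
side 329 hx [0.106 0.116 0.12  0.124 0.13 ] z [0.123 0.139 0.156 0.176 0.18 ]
top 40 hx [0.105 0.11  0.117 0.123 0.129] z [0.169 0.173 0.175 0.177 0.183]
```

```bash
python3 -m creep '[[0,0.008,0,0,0],[0,0.03,0,0,0],[0,0.06,0,0,0],[0,0.085,0,0,0],[0,0.09,0,0,0],[0,0.09,0,0,0]]'
python3 go.py .515 -.289 .2 170.0;python3 gd.py side
```

```text
time: 12.1
tool_pos: [0.4777, -0.0433, 0.2262]
tcp_rot: [-180.0, 0.1, -174.2]
wrist_force: [0.2, -1.2, -1.0]
finger_gap: 0.0115
grasp_force: 88.2
t 12.1 rows: dx dy dz twist [-0.0125 -0.2482  0.0263] 15.8 F [ 0.2 -1.2 -1. ] gap 0.0115
side 364 hx [0.106 0.117 0.121 0.123 0.13 ] z [0.122 0.136 0.151 0.176 0.18 ]
```

```bash
python3 -m creep '[[0,0,-0.02,0,2],[0,-0.002,-0.06,0,6],[0,-0.005,-0.11,0,11],[0,-0.01,-0.16,0.01,15.8],[0,-0.0125,-0.21,0.02,15.8],[0,-0.0125,-0.24,0.026,15.8],[0,-0.0125,-0.248,0.026,15.8],[0,-0.0125,-0.248,0.026,15.8]]'
python3 go.py .515 -.289 .0758 170.0
```

```text
time: 13.15
tool_pos: [0.5145, -0.2895, 0.1997]
tcp_rot: [180.0, -0.0, 169.9]
wrist_force: [0.5, -0.1, -0.3]
finger_gap: 0.0113
grasp_force: 88.2
t 13.15 rows: dx dy dz twist [-0.0004  0.0005  0.1239] -0.1 F [ 0.5 -0.1 -0.3] gap 0.0113
```

```bash
python3 -m creep '[[0,0,0,0.02,0],[0,0,0,0.06,0],[0,0,0,0.095,0],[0,0,0,0.112,0],[0,0,0,0.119,0],[0,0,0,0.122,0],[0,0,0,0.1235,0],[0,0,0,0.1235,0]]'
python3 go.py .515 -.289 .075 170.0
```

```text
time: 14.15
tool_pos: [0.5149, -0.289, 0.077]
tcp_rot: [-180.0, 0.1, 169.9]
wrist_force: [-0.3, 0.7, -1.0]
finger_gap: 0.0114
grasp_force: 88.2
t 14.15 rows: dx dy dz twist [-0.0001  0.0001  0.002 ] -0.1 F [-0.3  0.7 -1. ] gap 0.0114
```

```bash
python3 -m creep '[[0,0,0,0.001,0],[0,0,0,0.0017,0],[0,0,0,0.0017,0],[0,0,0,0.0017,0]]'
```

```text
time: 14.65
tool_pos: [0.5148, -0.289, 0.0754]
tcp_rot: [-180.0, 0.0, 169.9]
wrist_force: [-1.3, 1.1, 7.5]
finger_gap: 0.011
grasp_force: 89.3
```

Contact felt (about 7 N); release gently.

```bash
python3 -m creep '[[0.2,0,0,0,0],[0.4,0,0,0,0],[0.6,0,0,0,0],[0.7,0,0,0,0],[0.7,0,0,-0.01,0],[0.7,0,0,-0.05,0],[0.7,0,0,-0.11,0],[0.7,0,0,-0.17,0]]'
python3 -m creep '[[0.7,0,0,0,0],[0.7,0,0,0,0],[0.7,0,0,-0.0,0]]'
python3 -c "
from h import *
shot('wrist','w_rel')"
python3 mw.py w_rel | grep yell; python3 gd.py side; python3 go.py .47 .2986 .25 171.8
```

```text
time: 15.65
tool_pos: [0.5143, -0.2888, 0.2471]
tcp_rot: [-180.0, 0.0, 169.9]
wrist_force: [0.9, -0.8, -0.3]
finger_gap: 0.0597
grasp_force: 0.0
time: 16.02
tool_pos: [0.5141, -0.2885, 0.2436]
tcp_rot: [180.0, -0.1, 170.0]
wrist_force: [1.1, -0.1, 0.5]
finger_gap: 0.0597
grasp_force: 0.0
yellow 928 px [422.  24.] mean [ 0.381 -0.167  0.013] zpct [0.007 0.014 0.016] rect [ 378.5 -164.2   48.3   19.3   15.7]
yellow 1376 px [316. 146.] mean [ 0.476 -0.283  0.014] zpct [0.013 0.014 0.016] rect [ 478.8 -283.6   13.2  106.    79.6]
t 16.12 rows: dx dy dz twist [ 0.146   0.5705 -0.0059] -1.9 F [ 0.5  0.7 -0.1] gap 0.0596Traceback (most recent call last):
  File "gd.py", line 12, in <module>
    for n in sys.argv[1:]: red(n)
                           ~~~^^^
  File "gd.py", line 9, in red
    print(n,m.sum(),'hx',np.round(np.percentile(hx,[2,25,50,75,98]),3),'z',np.round(np.percentile(q[:,2],[2,25,50,75,98]),3))
                                  ~~~~~~~~~~~~~^^^^^^^^^^^^^^^^^^^^
    return _quantile_unchecked(
        a, q, axis, out, overwrite_input, method, keepdims, weights)
    return _ureduce(a,
                    func=_quantile_ureduce_func,
    ...<5 lines>...
                    overwrite_input=overwrite_input,
                    method=method)
    r = func(a, **kwargs)
    result = _quantile(arr,
                       quantiles=q,
    ...<2 lines>...
                       out=out,
                       weights=wgt)
    slices_having_nans = np.isnan(arr[-1, ...])
                                  ~~~^^^^^^^^^
IndexError: index -1 is out of bounds for axis 0 with size 0
```

```bash
python3 -m creep '[[0.7,0.005,0.02,-0.01,0],[0.7,0.02,0.07,-0.03,0],[0.7,0.04,0.13,-0.04,0],[0.7,0.05,0.19,-0.04,0],[0.7,0.07,0.25,-0.04,0],[0.7,0.08,0.31,-0.04,0],[0.7,0.1,0.37,-0.04,0],[0.7,0.115,0.43,-0.04,-2]]'
python3 -m creep '[[0.7,0.012,0.05,0.01,0],[0.7,0.028,0.1,0.03,0],[0.7,0.03,0.135,0.05,0],[0.7,0.03,0.14,0.05,0],[0.7,0.03,0.14,0.05,0],[0.7,0.03,0.14,0.05,0]]'
python3 -c "
from h import *
shot('wrist','w_lid2')"
python3 mw.py w_lid2 | grep 'blue\|handlet';python3 gd.py side; python3 go.py .4703 .2985 .085 172
```

```text
time: 17.12
tool_pos: [0.475, 0.1573, 0.2851]
tcp_rot: [180.0, -0.0, 172.0]
wrist_force: [1.3, 0.0, 0.6]
finger_gap: 0.06
grasp_force: 0.0
time: 17.88
tool_pos: [0.4666, 0.2962, 0.2354]
tcp_rot: [-180.0, 0.0, 171.9]
wrist_force: [0.2, -0.1, 0.6]
finger_gap: 0.0599
grasp_force: 0.0
blue 4429 px [307.  26.] mean [0.318 0.307 0.005] zpct [0.004 0.005 0.007] rect [316.7 306.9  83.8  44.8  88.8]
blue 11195 px [320. 177.] mean [0.46  0.299 0.007] zpct [0.006 0.007 0.008] rect [465.2 298.8 129.4 108.9  82.4]
handletop 980 px [321. 194.] mean [0.468 0.298 0.042] zpct [0.04  0.042 0.044] rect [469.7 298.1  15.8  54.5  82.6]
side 317 hx [0.107 0.117 0.121 0.123 0.129] z [0.124 0.14  0.16  0.176 0.18 ]
t 17.98 rows: dx dy dz twist [-0.0032  0.0027  0.1504] -0.1 F [-0.3 -0.6 -0.1] gap 0.06
```

```bash
python3 -m creep '[[0.7,-0.003,0.002,0.02,0],[0.7,-0.003,0.0025,0.07,0],[0.7,-0.003,0.0025,0.115,0],[0.7,-0.003,0.0025,0.14,0],[0.7,-0.003,0.0025,0.15,0],[0.7,-0.003,0.0025,0.15,0],[0.4,-0.003,0.0025,0.15,0],[0.2,-0.003,0.0025,0.15,0]]'
python3 -m creep '[[0,0,0,0,0],[0,0,0,0,0],[0,0,0,0,0],[0,0,0,0,0]]' 80
python3 -m creep '[[0,0,0,-0.005,0],[0,0,0,-0.03,0],[0,0,0,-0.07,0],[0,0,0,-0.105,0],[0,0,0,-0.115,0],[0,0,0,-0.115,0]]'
```

```text
time: 18.98
tool_pos: [0.4701, 0.2997, 0.0858]
tcp_rot: [179.9, 0.1, 171.9]
wrist_force: [0.8, 0.5, 0.1]
finger_gap: 0.024
grasp_force: 0.0
time: 19.48
tool_pos: [0.4701, 0.2997, 0.0858]
tcp_rot: [179.9, 0.1, 172.0]
wrist_force: [-0.9, -0.7, 7.9]
finger_gap: 0.0143
grasp_force: 79.1
time: 20.23
tool_pos: [0.4696, 0.2994, 0.1998]
tcp_rot: [180.0, 0.0, 172.0]
wrist_force: [0.8, -0.2, -2.1]
finger_gap: 0.0147
grasp_force: 78.3
```

```bash
python3 go.py .5107 -.0405 .25 -174.3
```

```text
t 20.23 rows: dx dy dz twist [-0.0883 -0.3308 -0.0503] -13.7 F [ 0.8 -0.2 -2.1] gap 0.0147
```

```bash
python3 -m creep '[[0,0,0,-0.03,0],[0,-0.01,-0.03,-0.05,-2],[0,-0.025,-0.08,-0.05,-6],[0,-0.04,-0.13,-0.05,-10],[0,-0.055,-0.19,-0.05,-13.7],[0,-0.07,-0.25,-0.05,-13.7],[0,-0.08,-0.3,-0.05,-13.7],[0,-0.088,-0.331,-0.05,-13.7]]'
python3 -m creep '[[0,0,0,0,0],[0,0,0,0,0],[0,0,0,0,0]]'
cat > w3.py <<'E'
from h import *
import sys
o=arm.get_obs();print(o['tool_pos'],o['tcp_rot'])
for n in ['wrist','side','top']: shot(n,n[0]+sys.argv[1])
a=cv2.imread('pics/w%s.png'%sys.argv[1]);b=cv2.imread('pics/s%s.png'%sys.argv[1])[110:310,240:440];c=cv2.imread('pics/t%s.png'%sys.argv[1])[130:255,270:395]
o=np.zeros((600,600,3),np.uint8);o[:300,:480]=cv2.resize(a,(480,300));o[300:,:300]=cv2.resize(b,(300,300));o[300:,300:]=cv2.resize(c,(300,300));cv2.imwrite('pics/c%s.png'%sys.argv[1],o)
E
python3 w3.py 1
```

```text
time: 21.22
tool_pos: [0.5095, -0.0436, 0.2481]
tcp_rot: [-180.0, -0.2, -174.5]
wrist_force: [0.2, 0.4, -1.8]
finger_gap: 0.0149
grasp_force: 78.4
time: 21.6
tool_pos: [0.5103, -0.0393, 0.2491]
tcp_rot: [180.0, -0.1, -174.2]
wrist_force: [-0.3, 0.7, -1.2]
finger_gap: 0.0153
grasp_force: 78.4
[ 0.51025645 -0.03933204  0.24911699] [ 1.79967118e+02 -6.14585193e-02 -1.74233597e+02]
```

View pics/c1.png

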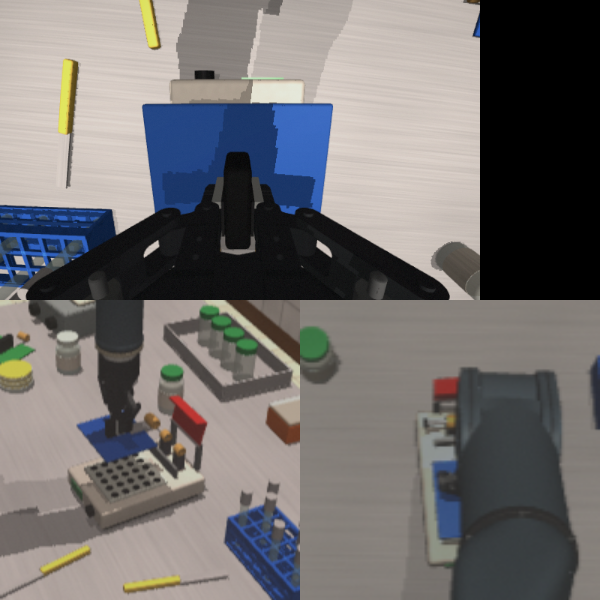

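```bash
cat > br.py <<'E'
from m import hsv,comps
from h import *
import sys
k=sys.argv[1];t=np.radians(5.7);A=np.array([[np.cos(t),np.sin(t)],[-np.sin(t),np.cos(t)]])
def hf(q): return np.c_[(q[:,:2]-[.5505,-.0365])@A.T,q[:,2]]*1000
for n in 'sw':
    c=load(n+k);X=hsv(c);Y=cloud(c);h,sa,v=X[...,0],X[...,1],X[...,2]
    for nm,m in [('brass',(h>8)&(h<22)&(sa>90)&(v>60)&(Y[...,2]>.06)),('blue',(h>100)&(h<125)&(sa>120)&(v>30)&(Y[...,2]>.06)),('red',((h<8)|(h>172))&(sa>130)&(v>50)&(Y[...,2]>.1))]:
        m=m&(abs(Y[...,0]-.58)<.17)&(abs(Y[...,1]+.03)<.1)&(c['range_z']>.05)
        cnt,l,st,ce=cv2.connectedComponentsWithStats(m.astype(np.uint8))
        for i in range(1,cnt):
            if st[i,4]<12: continue
            q=hf(Y[l==i]);print(n,nm,st[i,4],np.round(ce[i]),'x',np.round(np.percentile(q[:,0],[2,50,98]),1),'y',np.round(np.percentile(q[:,1],[2,50,98]),1),'z',np.round(np.percentile(q[:,2],[2,50,98]),1))
            if nm=='blue' and st[i,4]>300:
                p=np.c_[q[:,:2],np.ones(len(q))];k_=abs(q[:,2]-np.median(q[:,2]))<6;print('  tilt dz/dx,dz/dy,z0',np.linalg.lstsq(p[k_],q[k_,2],rcond=None)[0],'rect',cv2.minAreaRect(q[k_,:2].astype(np.float32)))
E
python3 br.py 1
```

```text
s brass 67 [341. 190.] x [26.3 33.1 45.4] y [-16.7  -6.2  11.7] z [165.5 179.2 186.1]
s brass 46 [350. 200.] x [77.8 86.5 97.9] y [16.1 22.2 33.3] z [ 91.4 103.5 113.2]
s brass 49 [359. 209.] x [77.1 85.4 97. ] y [-39.8 -32.5 -21.1] z [ 91.5 107.1 114.4]
s blue 132 [301. 194.] x [-96.4 -73.4 -37.5] y [23.4 41.5 59.2] z [165.6 169.4 173.4]
s blue 390 [322. 207.] x [-96.3 -53.8   6.6] y [-65.6 -43.2 -11.5] z [165.  169.1 172.8]
  tilt dz/dx,dz/dy,z0 [-2.28945685e-03  1.08200559e-03  1.68921315e+02] rect ((-45.54350280761719, -40.11113739013672), (60.13718032836914, 108.31448364257812), 84.28179931640625)
s red 375 [365. 189.] x [106.4 120.6 129.2] y [-52.7  -7.8  48.1] z [122.6 150.4 180. ]
w blue 28852 [317. 200.] x [-99.2 -69.9 -23. ] y [-61.8   0.1  61.6] z [168.8 170.1 171.4]
  tilt dz/dx,dz/dy,z0 [-3.98133899e-04 -6.98041750e-04  1.70058086e+02] rect ((-58.11572265625, -0.10101318359375), (84.21529388427734, 129.14486694335938), 0.08454110473394394)
w blue 12 [105. 342.] x [-54.6 -53.5 -52.7] y [-58.1 -57.  -55.6] z [254.9 256.5 257.6]
```

```bash
python3 -m creep '[[0,0,0,0.01,0],[0,0,0,0.035,0],[0,0,0,0.058,0],[0,0,0,0.07,0],[0,0,0,0.0725,0],[0,-0.01,0,0.0725,0],[0,-0.025,0,0.0725,0],[0,-0.03,0,0.0725,0]]'
python3 -m creep '[[0,0,0,0,0],[0,0,0,0,0],[0,0,0,0,0]]'
python3 w3.py 2; python3 br.py 2
```

```text
time: 22.75
tool_pos: [0.5422, -0.0374, 0.1777]
tcp_rot: [-180.0, 0.1, -174.3]
wrist_force: [-0.7, 0.4, -2.0]
finger_gap: 0.0148
grasp_force: 78.4
time: 23.12
tool_pos: [0.54, -0.0378, 0.1772]
tcp_rot: [-180.0, -0.0, -174.4]
wrist_force: [0.2, -1.0, -1.5]
finger_gap: 0.0151
grasp_force: 78.4
[ 0.53997203 -0.03779443  0.17724127] [-1.79999312e+02 -1.65288527e-02 -1.74360706e+02]
s brass 111 [349. 204.] x [56.8 70.5 95.8] y [-17.5   4.1  30.7] z [ 91.6 108.4 115.6]
s brass 51 [359. 210.] x [78.6 85.4 99.2] y [-38.6 -31.6 -20.7] z [ 92.8 102.8 114.4]
s blue 132 [311. 210.] x [-66.9 -43.8  -4.9] y [20.7 41.6 58.3] z [ 92.8  97.4 101.3]
s blue 350 [331. 224.] x [-66.9 -26.9  36.1] y [-66.9 -45.2 -13.9] z [ 92.3  97.  101.2]
  tilt dz/dx,dz/dy,z0 [-1.44304826e-03 -3.14470831e-03  9.68608011e+01] rect ((-15.170307159423828, -39.89299011230469), (59.3692741394043, 108.63220977783203), 87.64511108398438)
s red 377 [365. 189.] x [106.4 120.6 129.5] y [-53.8  -9.   48.8] z [123.1 150.8 180.9]
w blue 28919 [317. 200.] x [-69.4 -40.3   6.8] y [-63.2  -1.2  60.3] z [96.9 98.2 99.5]
  tilt dz/dx,dz/dy,z0 [ 9.24484491e-04 -1.09190269e-03  9.82068267e+01] rect ((-28.27532958984375, -1.5549087524414062), (84.90817260742188, 129.03746032714844), 0.13585324585437775)
```

```bash
python3 -m creep '[[0,-0.004,0,0,0],[0,-0.009,0,0,0],[0,-0.014,0,0,0],[0,-0.018,0,0,0],[0,-0.021,0,0,0],[0,-0.021,0,0,0],[0,-0.021,0,0,0],[0,-0.021,0,0,0]]'
python3 -m creep '[[0,0,0,0,0],[0,0,0,0,0],[0,0,0,0,0],[0,0,0,0,0]]'
python3 w3.py 3; python3 br.py 3
python3 -c "
from h import *
a=load('s3')['image'][150:250,290:410,::-1];cv2.imwrite('pics/fin.png',cv2.resize(a,(720,600),interpolation=cv2.INTER_CUBIC))"
```

```text
time: 24.28
tool_pos: [0.5611, -0.0357, 0.1772]
tcp_rot: [-180.0, -0.0, -174.4]
wrist_force: [-1.3, 0.2, -2.6]
finger_gap: 0.015
grasp_force: 78.4
time: 24.78
tool_pos: [0.5612, -0.0356, 0.1772]
tcp_rot: [180.0, -0.0, -174.3]
wrist_force: [-0.4, 0.6, -1.6]
finger_gap: 0.0147
grasp_force: 78.4
[ 0.56119604 -0.0356109   0.17719228] [ 1.79998959e+02 -2.94163010e-03 -1.74349210e+02]
s brass 131 [355. 205.] x [76.1 83.8 94.7] y [-37.5 -10.3  27.5] z [ 94.  107.8 115. ]
s blue 132 [317. 208.] x [-45.5 -21.9  16.1] y [19.7 40.5 57.8] z [ 94.   97.1 101.3]
s blue 365 [337. 222.] x [-44.7  -4.7  57.6] y [-66.5 -44.  -13.3] z [ 92.5  97.  101.5]
  tilt dz/dx,dz/dy,z0 [ 3.49343755e-03 -4.73252261e-04  9.67927371e+01] rect ((7.991371154785156, -40.24066925048828), (57.35356140136719, 109.86126708984375), 87.37899780273438)
s red 375 [365. 189.] x [106.4 120.8 129.3] y [-53.4  -7.7  49.4] z [122.4 150.8 179.8]
w blue 28948 [317. 200.] x [-48.1 -18.9  28.2] y [-63.2  -1.2  60.2] z [96.8 98.1 99.5]
  tilt dz/dx,dz/dy,z0 [ 1.26495045e-03 -1.15284519e-03  9.81344783e+01] rect ((-7.266681671142578, -1.38897705078125), (129.30445861816406, 84.46331787109375), 89.89066314697266)
```

View pics/fin.png

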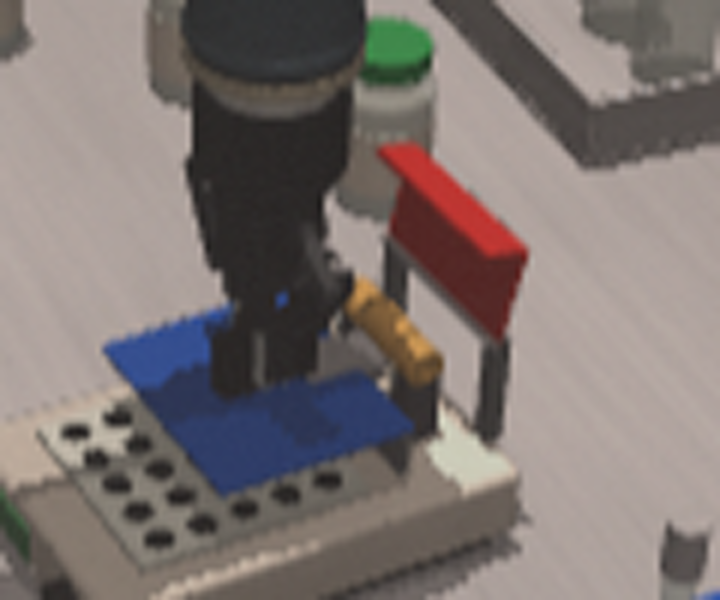

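```bash
cat > bin.py <<'E'
from m import hsv
from h import *
t=np.radians(5.7);A=np.array([[np.cos(t),np.sin(t)],[-np.sin(t),np.cos(t)]])
for f in ['s1','s3']:
    c=load(f);X=hsv(c);Y=cloud(c);h,sa,v=X[...,0],X[...,1],X[...,2]
    m=(h>8)&(h<22)&(sa>90)&(v>60)&(Y[...,2]>.06)&(abs(Y[...,0]-.6)<.15)&(abs(Y[...,1]+.03)<.1)
    q=np.c_[(Y[m][:,:2]-[.5505,-.0365])@A.T,Y[m][:,2]]*1000
    if f=='s1': q=q[q[:,2]<130]
    for a,b in [(-40,-21),(-16,10),(16,34)]:
        k=q[(q[:,1]>a)&(q[:,1]<b)]
        if len(k)>5: print(f,a,len(k),'x',np.round(np.percentile(k[:,0],[3,25,50,75,97]),1),'z',np.round(np.percentile(k[:,2],[3,50,90,97]),1))
        # circle fit, radius 11
        if len(k)>5:
            from scipy.optimize import least_squares
            r=least_squares(lambda p:np.hypot(k[:,0]-p[0],k[:,2]-p[1])-11,[87,102],loss='soft_l1');print('   centre',np.round(r.x,1),round(float(np.sqrt(np.mean(r.fun**2))),2))
E
python3 bin.py
```

```text
s1 -40 48 x [77.4 81.  85.  90.7 96.5] z [ 92.1 106.3 112.9 113.6]
   centre [ 87.7 102.5] 2.77
s1 16 45 x [77.9 81.1 86.9 91.6 97.7] z [ 91.5 103.5 111.9 113. ]
   centre [ 88.1 101.4] 3.18
s3 -40 48 x [77.1 80.5 85.7 91.1 94.8] z [ 92.4 105.  112.7 114.2]
   centre [ 87.2 102.1] 3.15
s3 -16 46 x [76.6 79.9 82.9 88.  92.8] z [100.3 110.  114.2 114.5]
   centre [ 89.2 102. ] 1.84
s3 16 25 x [78.  79.8 83.1 86.7 90.2] z [ 97.1 109.4 113.8 114.3]
   centre [ 89.8 102.2] 1.93
```

Run:
```python
from rig import arm
o=arm.get_obs();print(o['wrist_force'],o['grasp_force'],o['qd']);print(arm.sign_off())
```

```text
[-0.23563322 -0.48780491 -2.05549226] 78.43051314353943 [ 0.10627119  0.0494835   0.12701614  0.000928   -0.01520414  0.06171146
 -0.00198093]
the job is handed in; nothing more can be done
None
```

The job was handed in at about 25 s, but the sign-off returned no verdict: by my measurements the guard leans back at about 1.85 rad, the spatula lies flat and released on the bench, and the lid is held level and still with its bore about 2 mm from the heater's and no sign of contact at the wrist.

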